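Split a pair of sample vials between two trays

ROBOT

A 6-joint arm with a two-finger parallel gripper is mounted at the origin on a cart in front of the work surface, level with it; the furniture and walls round the work are solid. World frame = base frame: x ahead of the robot, y to its left, z up, the work surface at z = 0. Lengths are in m, angles in rad, forces in N, time in s.
With the tool pointing down it reaches from about 0.35 to 0.95 m from the base axis. Payload 17.4 kg.
Tool frame: the origin (TCP) lies midway between the tips of the shut fingers; the grasp point (between the pads) lies r.grip_depth behind it (r.grip_depth is the distance from the TCP to the grasp point, in m); z points along the fingers, x is the direction in which the jaws open and shut, and the axes are right-handed (so a half turn about z gives the same grasp; the last joint's range is limited). The gripper opens to 93 mm and grips with 3 to 60 N. Pads are 15 mm wide; open, the fingers measure 128 mm over their backs; the gripper's body (75 mm by 188 mm) begins 65 mm behind the grasp point.
Start: joints at [1.272, 0.116, 1.442, -0, 1.584, -0.038], TCP at [0.174, 0.652, 0.219] pointing down, gripper open.
Joint ranges: [-2.83, 2.83], [-0.83, 2.19], [0.07, 2.5], [-1.14, 4.28], [0.01, 3], [-2.97, 2.97]. Speed limits (rad/s): [1.89, 1.89, 2.22, 3.14, 3.14, 3.14].

INTERFACE

Orientations are given as a unit quaternion [w, x, y, z].
In Python, from bench import readout, eyes, r gives the robot as it stands.
- The arm moves only by the tool send_rows, never from a script. Its argument "commands" is a list of rows, each a list of 5 numbers: the shift along the tool's x, y, z in cm, then the turn about the tool's z in degrees, then the finger opening in cm, from 0 to 9.3. In form: [[dx, dy, dz, roll, jaw], ...]. A call has 1 to 20 rows; each row shifts and turns the commanded pose from where the row before left it, along the tool's axes as they then stand; what a row does not reach is not made up. A row lasts 1/10 s, in which the tool goes at most 50 mm and 8.59 degrees, less where a joint would pass 70% of its speed; a pose out of reach is approached as far as the arm can. A call is refused whole if a number of a shift passes 5 or a number of a turn 8.59, either way. A call with a gripper value outside its range is refused whole. The fingers move at their own pace and stop on an object; the grip force is fixed at half the most. Time passes only in rows, so rows that do not move let the fingers close. It gives the time, the measured TCP pose, the force and the opening at its end, in the units of the state.
- readout.read_state(): the state, without advancing time (a new reading comes with each control period).
- eyes.read_camera(name): name is "scene" or "top"; returns (picture, depth): 384x512x3 uint8, blue, green, red; 384x512 float32, m along the optical axis (not along the pixel's ray), 0 where there is no reading.
- eyes.camera_params(name): a dict with "vfov" (degrees; the focal length in pixels is half the picture's height over the tangent of half this angle, whatever the lens; pixels are square), "cx", "cy" (the principal point, pixels), "extrinsics" (4x4, takes a point from camera to world coordinates). Camera axes: x right, y down, z forward; pixel columns grow to the right and rows downward; lengths in m; the calibration is good to about 2 mm. A picture is of the moment at which its call begins. camera_params takes no time and is no camera call.
- r.job_done(): hands the job in, once; it reports no verdict.
The state is a dict: "time_s": time; "joint_pos": joint angles; "joint_vel": joint speeds; "joint_torque": joint torques, N m; "tcp_pos": TCP position; "tool_rot": TCP orientation; "contact_force": force on the tool from outside, world axes, zero at the start; "wrist_torque": the same for the moment, N m; "grip_width": opening from 0.0 (shut) to 1.0 (fully open).
Only numpy, scipy, OpenCV 4.12 (cv2) and the standard library are available. Lean on these libraries where they do the work, as an engineer would, in place of code of your own. Each camera call takes 0.05 s, during which the arm holds its last target.

TASK

Feed the two sample vials out of the sorter's magazine one at a time by pushing the red knob fully home and letting it spring back, and between them rock the seesaw gate over its pivot, so that the first vial lies in one catch tray and the second vial in the other. Work only by gently pushing and pressing with the fingertips: do not touch, pinch or lift the vials, do not disturb the things standing around, and finish clear of everything with the knob sprung back out.

Things in the scene. Friction and masses are not known exactly. Their poses are not given: they have to be found in the camera images.
- sorter: grey and aluminium vial sorter bolted to the table, base 106 x 364 x 10 mm; origin on the table under the seesaw's pivot. x: away from the robot (an upright plate 138 mm high stands 36 to 42 mm behind the origin), y: left along the seesaw, z: up. A white-walled catch tray is at its left end (+y), a blue-walled one at its right end
- magazine (a point): middle of the magazine above the seesaw, 113 mm up; top of the vials 138 mm, magazine spans y -58 to +19 mm of the sorter. The two vials lie in it one above the other, axes along x. Each full push of the red knob drops the lower one onto the middle of the seesaw, and it rolls down the low side into that tray; as the knob springs back the other drops in front of the pusher
- gate (a joint): seesaw angle in rad about the sorter's x axis: +0.21 = left end up, right end down on its stop (a vial rolls into the blue tray); -0.21 = right end up (a vial rolls into the white tray). It starts on either side and stays there by an over-centre weight; a raised end pressed down past level falls over by itself. Pressing takes less than 1 N
- feeder (a joint): travel of the pusher in m: 0 = out, 0.020 = fully home at its stop; a vial drops at about 0.016 to 0.019. Spring return, 2 N at the start and 4.5 N at the end of the travel; the stop is rigid, and the sorter must never be pushed with more than 40 N.
- pivot (a point): middle of the seesaw's top surface, on its pivot axis, 54 mm above the table; fixed to the sorter
- white_end (a point): top surface of the seesaw's left (white tray) end, on the orange strip where it is pressed, 114 mm from the pivot and 8 mm from the tip; moves with the gate, 78 mm above the table when this end is up, 30 mm when down. The seesaw is 66 mm wide with 7 mm rims along both long edges
- blue_end (a point): the same on the right (blue tray) end. The red push knob is above the seesaw on this side, 30 mm nearer the pivot
- knob_face (a point): middle of the outer face of the round red push knob (24 mm diameter, 7 mm thick) at the right of the magazine, 100 mm above the table and 86 mm to the right of the pivot when out; it is pushed to the left, along the sorter's +y, and moves with the feeder. The rod behind it is 10 mm thick and the magazine's end plate and bush begin 23 mm behind the face when out
- first_vial_mid (a point): middle of the first (lower) vial: amber glass with a blue cap, 25 mm diameter, 52 mm long, 20 g, lying with its cap towards the robot
- second_vial_mid (a point): middle of the second (upper) vial: the same with a white cap
- first_vial: the first vial; origin in the middle of its bottom end, z along it to the blue cap
- second_vial: the second vial; origin in the middle of its bottom end, z along it to the white cap
- white_tray (a point): middle of the floor of the white-walled tray at the left end (inside 66 mm along x, 46 mm along y; floor 12 mm above the table, outer wall to 50 mm)
- blue_tray (a point): middle of the floor of the blue-walled tray at the right end, same size
- lens_post: bystander: black lens ring on a metal post, 100 mm high, standing loose; origin under its foot
- cuvette_case: bystander: blue case 52 x 90 x 35 mm, loose; origin under its middle
- screw_pot: bystander: white pot with a red lid, 54 mm diameter, 56 mm high, loose; origin under its middle
- weight (a point): middle of the brass over-centre weight on the upright arm of the seesaw, 47 mm in front of the pivot and 106 mm above the table; 22 mm diameter, 24 mm long; it moves with the gate and leans to the low side

How it is judged:
By the outcome, as a careful person would: the job done as asked, in the order asked, and still so for the second after the job is handed in, with the robot touching nothing.
It also fails if it takes over 50 s, if anything falls off the work surface, if the arm or the gripper's body presses on something with over 40 N, if the wrist force passes 120 N, or if a joint passes its speed limit or range.

## Working session

There is one attempt and no reset: what is moved stays moved. The work goes in short steps, Python scripts to look and compute and a tool call to move; the robot and the scene stay as the last step left them, time stands still between calls to the robot, and variables do not carry over. Pictures are saved under pics/ and viewed, and the job is handed in when it is done.

Besides the shell and the picture viewer there is one more tool, called after ">>>" as a command line: name --pt "numbers of a row" for each row, then --argument value for the rest. send_rows: Moves the arm, as the interface text tells. Its arguments: {"type":"object","properties":{"commands":{"type":"array"}},"required":["commands"]}

```bash
ls; mkdir -p pics; python3 - <<'E'
from bench import readout, eyes, r
import cv2
for n in("scene","top"):
    p,d=eyes.read_camera(n); cv2.imwrite(f"pics/{n}0.png",p)
    print(n,eyes.camera_params(n))
    import numpy as np; np.save(f"pics/{n}0d.npy",d)
print(readout.read_state(), r.grip_depth)
E
```

```text
pics
scene {'vfov': 48.70817334886409, 'cx': 254.57672915053374, 'cy': 191.66243623646966, 'extrinsics': array([[ 0.70985155, -0.45487715,  0.53777091, -0.1155635 ],
       [-0.70434707, -0.46107739,  0.53972479, -0.92433642],
       [ 0.00244554, -0.76190185, -0.64768788,  0.89625939],
       [ 0.        ,  0.        ,  0.        ,  1.        ]])}
top {'vfov': 53.264761893558585, 'cx': 252.99173536088136, 'cy': 189.11538193036847, 'extrinsics': array([[-0.02714227, -0.99489484,  0.09719854,  0.42737273],
       [-0.99957408,  0.02805502,  0.00803601, -0.28708697],
       [-0.01072189, -0.09693902, -0.99523257,  1.10189622],
       [ 0.        ,  0.        ,  0.        ,  1.        ]])}
{'time_s': 0.1, 'joint_pos': array([ 1.27220074e+00,  1.16432440e-01,  1.44223522e+00, -7.16562334e-06,
        1.58400022e+00, -3.77983547e-02]), 'joint_vel': array([ 1.66066163e-04, -7.90437233e-05, -2.36169404e-03, -2.22977134e-04,
       -3.07703828e-03,  1.80619123e-04]), 'joint_torque': array([ 9.07460690e-04, -7.22898316e+01, -6.23873878e+01,  7.80390948e-02,
        2.27949314e-02, -8.67214158e-05]), 'tcp_pos': array([0.1740006 , 0.65198232, 0.21795994]), 'tool_rot': array([ 3.14069033e-04,  7.93048117e-01,  6.09158760e-01, -4.36352576e-04]), 'contact_force': array([0.06327714, 0.02214495, 0.16290669]), 'wrist_torque': array([0.00291736, 0.04234222, 0.06191645]), 'grip_width': 0.999778454917344} 0.0188
```

View pics/scene0.png

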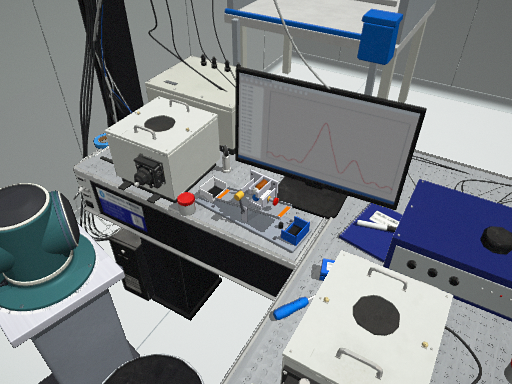

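View pics/top0.png

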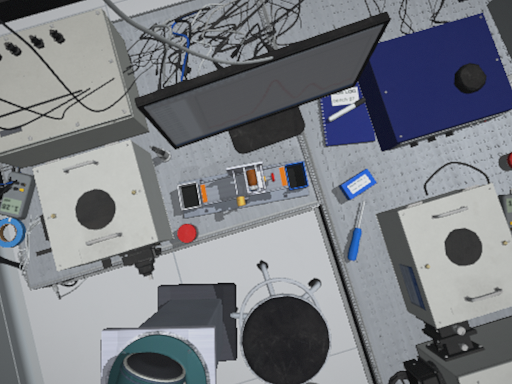

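```bash
python3 - <<'E'
import cv2
a=cv2.imread("pics/scene0.png")[140:260,165:325]; cv2.imwrite("pics/s0c.png",cv2.resize(a,None,fx=5,fy=5,interpolation=cv2.INTER_CUBIC))
a=cv2.imread("pics/top0.png")[140:250,140:330]; cv2.imwrite("pics/t0c.png",cv2.resize(a,None,fx=4.2,fy=4.2,interpolation=cv2.INTER_CUBIC))
E
```

```text
(no output)
```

View pics/s0c.png

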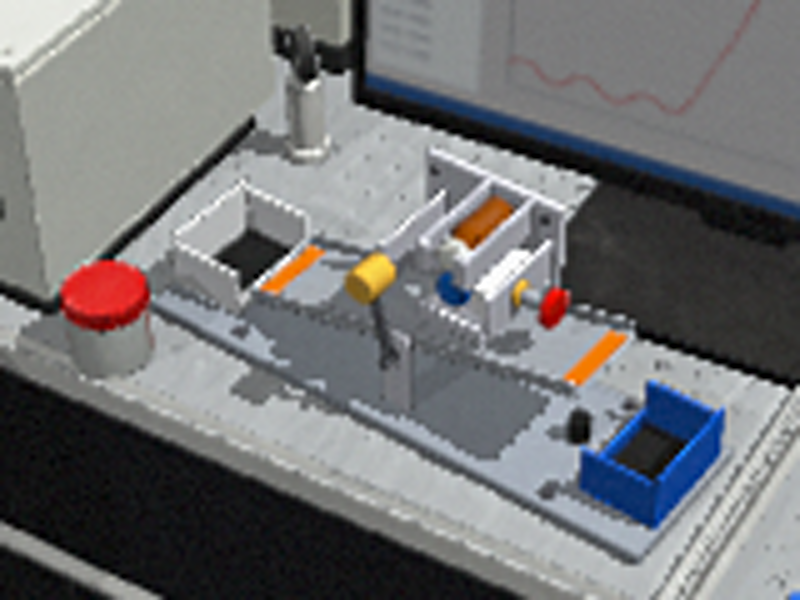

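View pics/t0c.png

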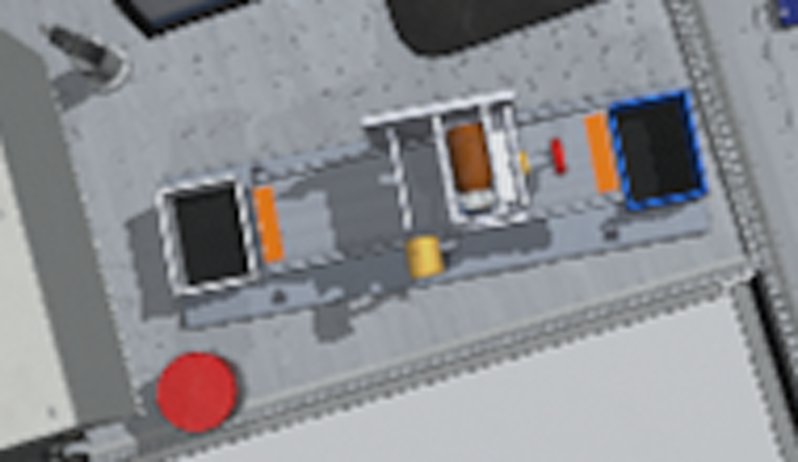

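```bash
cat > h.py <<'E'
import numpy as np, cv2
from bench import readout, eyes, r
P={n:eyes.camera_params(n) for n in("scene","top")}
def ray(n,u,v):
    p=P[n];f=192/np.tan(np.radians(p["vfov"]/2));E=p["extrinsics"]
    d=E[:3,:3]@np.array([(u-p["cx"])/f,(v-p["cy"])/f,1]);return E[:3,3],d
def onz(n,u,v,z):
    o,d=ray(n,u,v);return o+d*(z-o[2])/d[2]
def atd(n,u,v,dep):
    o,d=ray(n,u,v);return o+d*dep
def proj(n,X):
    p=P[n];f=192/np.tan(np.radians(p["vfov"]/2));E=p["extrinsics"]
    c=E[:3,:3].T@(np.array(X)-E[:3,3]);return c[0]/c[2]*f+p["cx"],c[1]/c[2]*f+p["cy"]
def tri(a,b):
    o1,d1=ray("scene",*a);o2,d2=ray("top",*b)
    A=np.stack([d1,-d2],1);t=np.linalg.lstsq(A,o2-o1,rcond=None)[0]
    p,q=o1+t[0]*d1,o2+t[1]*d2
    return (p+q)/2,np.linalg.norm(p-q)
def blobs(img,lo,hi,roi,amin=6):
    h=cv2.cvtColor(img,cv2.COLOR_BGR2HSV);m=cv2.inRange(h,np.array(lo),np.array(hi))
    k=np.zeros_like(m);x0,y0,x1,y1=roi;k[y0:y1,x0:x1]=m[y0:y1,x0:x1]
    n,l,s,c=cv2.connectedComponentsWithStats(k)
    return [(np.round(c[i],2),s[i].tolist(),l==i) for i in range(1,n) if s[i][4]>=amin]
ROI={"scene":(165,140,325,260),"top":(140,140,330,250)}
COL={"orange":((8,180,150),(18,255,255)),"red":((0,190,100),(4,255,255)),"red2":((174,190,100),(180,255,255)),"yellow":((19,120,120),(28,255,255)),"blue":((105,150,60),(125,255,255)),"brown":((8,150,60),(16,255,170))}
E
python3 - <<'E'
from h import *
for n in P:
    im=cv2.imread(f"pics/{n}0.png");d=np.load(f"pics/{n}0d.npy")
    for c in COL:
        for b in blobs(im,*COL[c],ROI[n]):
            dd=np.median(d[b[2]]); print(n,c,b[0],b[1],atd(n,*b[0],dd).round(4))
E
```

```text
scene orange [261.82 183.64] [258, 180, 9, 9, 39] [ 0.5534 -0.2819  0.1378]
scene orange [223.34 193.28] [218, 189, 12, 9, 29] [ 0.5269 -0.141   0.032 ]
scene orange [283.5 211. ] [278, 206, 12, 11, 38] [ 0.5611 -0.3611  0.0798]
scene red [185.66 198.53] [177, 192, 18, 14, 167] [ 0.4126 -0.1014  0.0559]
scene red [275.15 200.93] [273, 198, 5, 7, 27] [ 0.5526 -0.3355  0.1069]
scene yellow [238.58 194.97] [234, 191, 10, 9, 64] [ 0.4915 -0.2512  0.1142]
scene yellow [268.57 197.57] [268, 196, 3, 5, 7] [ 0.5497 -0.3128  0.107 ]
scene blue [281.71 169.1 ] [238, 155, 87, 29, 157] [ 0.7024 -0.2252  0.0788]
scene blue [255.   197.95] [253, 195, 6, 6, 22] [ 0.5247 -0.2835  0.1028]
scene blue [295.7 231. ] [281, 216, 29, 30, 401] [ 0.5621 -0.4096  0.034 ]
scene brown [260.6  184.21] [256, 180, 11, 10, 43] [ 0.5496 -0.2808  0.1373]
top orange [282.57 176.05] [280, 168, 6, 17, 58] [ 0.5603 -0.3593  0.0796]
top orange [203.63 193.25] [201, 185, 6, 17, 51] [ 0.5242 -0.1395  0.0315]
top red [272.5 177. ] [272, 174, 2, 7, 10] [ 0.5545 -0.3308  0.1106]
top red [188.16 227.63] [179, 224, 17, 9, 51] [ 0.4292 -0.0993  0.0562]
top red [181.03 235.43] [178, 232, 6, 9, 30] [ 0.4086 -0.0798  0.0566]
top yellow [240.58 200.68] [237, 196, 9, 10, 66] [ 0.4946 -0.2463  0.1165]
top blue [327.87 142.53] [326, 140, 4, 6, 15] [ 0.6633 -0.4985  0.0102]
top blue [295.36 175.74] [285, 162, 23, 28, 138] [ 0.5656 -0.3981  0.0373]
top brown [251.47 177.07] [247, 170, 10, 15, 120] [ 0.5525 -0.2763  0.1363]
```

```bash
python3 - <<'E'
from h import *
W,e=tri((223.34,193.28),(203.63,193.25));print("white",W,e)
B,e2=tri((283.5,211),(282.57,176.05));print("blue",B,e2)
print("knob",tri((275.15,200.93),(272.5,177)),"weight",tri((238.58,194.97),(240.58,200.68)))
print("dist",np.linalg.norm(W-B),"mid",(W+B)/2)
u=(W-B)[:2];yaw=np.arctan2(-u[0],u[1]);print("yaw",yaw,np.degrees(yaw))
R=np.array([[np.cos(yaw),-np.sin(yaw)],[np.sin(yaw),np.cos(yaw)]])
o=((W+B)/2)[:2]
# account both ends tilt: pivot surface
for nm,q in dict(knob=(0,-.086,.1),weight=(-.047,.0,.106),blue=(0,-.111,.078),white=(0,.111,.03),btray_out=(0,-.17,.05)).items():
    X=np.r_[o+R@np.array(q[:2]),q[2]];print(nm,X.round(4),np.round(proj("scene",X),1),np.round(proj("top",X),1))
st=readout.read_state();from scipy.spatial.transform import Rotation as Ro
q=st["tool_rot"];print(Ro.from_quat([q[1],q[2],q[3],q[0]]).as_matrix().round(4))
# local heightmap summary from depth (top)
d=np.load("pics/top0d.npy")
H=np.zeros(d.shape)
pts=np.zeros(d.shape+(3,))
for v in range(100,260):
    for u in range(120,340):
        pts[v,u]=atd("top",u,v,d[v,u])
np.save("pics/pts.npy",pts)
for c,(u,v) in dict(boxtop=(130,200),monitor=(250,95),monbase=(265,130),monlow=(200,125),monright=(330,75)).items(): print(c,atd("top",u,v,d[v,u]).round(3))
E
```

```text
white [ 0.52521088 -0.14063436  0.03272107] 0.0030739718061928768
blue [ 0.56102637 -0.35997782  0.07895971] 0.0018143756163275027
knob (array([ 0.55605602, -0.33161765,  0.10220747]), np.float64(0.0013100014695541097)) weight (array([ 0.49539066, -0.24626293,  0.10879353]), np.float64(0.0008209694720819979))
dist 0.2270072981207465 mid [ 0.54311862 -0.25030609  0.05584039]
yaw 0.16185662529389577 9.273701515570636
knob [ 0.557  -0.3352  0.1   ] [276. 202.] [274.  176.5]
weight [ 0.4967 -0.2579  0.106 ] [241.6 197.4] [245.2 200. ]
blue [ 0.561  -0.3599  0.078 ] [283.1 211.3] [282.7 175.8]
white [ 0.5252 -0.1408  0.03  ] [222.9 194. ] [204.2 192.9]
btray_out [ 0.5705 -0.4181  0.05  ] [300.3 227. ] [303.  173.2]
[[ 2.579e-01  9.662e-01 -3.000e-04]
 [ 9.662e-01 -2.579e-01 -1.000e-03]
 [-1.100e-03 -0.000e+00 -1.000e+00]]
boxtop [0.497 0.011 0.204]
monitor [ 0.731 -0.279  0.239]
monbase [ 0.705 -0.318  0.012]
monlow [ 0.684 -0.151  0.165]
monright [ 0.792 -0.476  0.192]
```

```bash
cat >> h.py <<'E'
def cloud(n,d):
    p=P[n];f=192/np.tan(np.radians(p["vfov"]/2));E=p["extrinsics"]
    v,u=np.mgrid[0:384,0:512];c=np.stack([(u-p["cx"])/f*d,(v-p["cy"])/f*d,d],-1)
    return (c@E[:3,:3].T+E[:3,3])[d>0]
YAW=0.162;O=np.array([.5431,-.2503])
R2=np.array([[np.cos(YAW),-np.sin(YAW)],[np.sin(YAW),np.cos(YAW)]])
def s2w(x,y):return O+R2@np.array([x,y])
def w2s(X):return R2.T@(np.array(X)[:2]-O)
E
python3 - <<'E'
from h import *
C=np.concatenate([cloud(n,np.load(f"pics/{n}0d.npy")) for n in P])
print("max z grid rows x from .2 to .9; cols y .8..-.6")
xs=np.arange(.1,.95,.1);ys=np.arange(.8,-.6,-.1)
print("      ",ys.round(1))
for x in xs:
    print(round(x,2),[ (lambda m: round(C[m,2].max(),2) if m.any() else None)((abs(C[:,0]-x)<.05)&(abs(C[:,1]-y)<.05)&(C[:,2]<1.2)) for y in ys])
# near the sorter, in sorter frame, z>.16 within
S=np.c_[(C[:,:2]-O)@R2,C[:,2]]
for y in np.arange(-.22,.2,.02):
    m=(abs(S[:,1]-y)<.01)&(S[:,0]>.05)&(S[:,0]<.3)&(S[:,2]>.06)
    m2=(abs(S[:,1]-y)<.01)&(abs(S[:,0])<.035)
    print(round(y,2),"nearest tall behind x:",S[m,0].min().round(3) if m.any() else None,"z",S[m][S[m,0].argmin()].round(3) if m.any() else None, "maxz over sorter",S[m2,2].max().round(3) if m2.any() else None)
E
```

```text
max z grid rows x from .2 to .9; cols y .8..-.6
       [ 0.8  0.7  0.6  0.5  0.4  0.3  0.2  0.1  0.  -0.1 -0.2 -0.3 -0.4 -0.5]
0.1 [np.float64(-0.76), np.float64(-0.76), np.float64(-0.76), np.float64(-0.76), np.float64(-0.77), np.float64(-0.76), np.float64(0.01), np.float64(0.23), np.float64(0.24), np.float64(0.24), np.float64(0.01), np.float64(-0.25), np.float64(-0.25), np.float64(-0.25)]
0.2 [np.float64(-0.77), np.float64(-0.76), np.float64(-0.77), np.float64(-0.76), np.float64(-0.25), np.float64(-0.07), np.float64(0.0), np.float64(-0.0), np.float64(0.0), np.float64(-0.0), np.float64(-0.0), np.float64(-0.26), np.float64(-0.26), np.float64(0.01)]
0.3 [None, None, None, np.float64(-0.77), np.float64(0.04), np.float64(0.01), np.float64(0.21), np.float64(0.21), np.float64(0.17), np.float64(-0.76), np.float64(-0.76), np.float64(-0.7), np.float64(-0.77), np.float64(0.03)]
0.4 [np.float64(-0.77), np.float64(-0.77), np.float64(-0.76), np.float64(0.32), np.float64(0.3), np.float64(0.15), np.float64(0.21), np.float64(0.23), np.float64(0.24), np.float64(0.21), np.float64(0.01), np.float64(0.0
[... 2127 characters left out ...]
rest tall behind x: 0.142 z [0.142 0.029 0.571] maxz over sorter 0.138
0.04 nearest tall behind x: 0.136 z [0.136 0.049 0.617] maxz over sorter 0.127
0.06 nearest tall behind x: 0.131 z [0.131 0.07  0.668] maxz over sorter 0.051
0.08 nearest tall behind x: 0.129 z [0.129 0.08  0.7  ] maxz over sorter 0.048
0.1 nearest tall behind x: 0.13 z [0.13  0.09  0.728] maxz over sorter 0.043
0.12 nearest tall behind x: 0.137 z [0.137 0.119 0.065] maxz over sorter 0.046
0.14 nearest tall behind x: 0.133 z [0.133 0.149 0.063] maxz over sorter 0.047
0.16 nearest tall behind x: 0.131 z [0.131 0.16  0.067] maxz over sorter 0.046
0.18 nearest tall behind x: 0.121 z [0.121 0.189 0.089] maxz over sorter 0.054
```

```bash
python3 - <<'E'
from h import *
print("roll",75.05-np.degrees(YAW))
wp=[(.174,.652),(.29,.30),(.42,0),tuple(s2w(0,-.15))]
for a,b in zip(wp,wp[1:]):
    d=R2.T@(np.array(b)-a); print(b,"tool dx,dy cm",(d[0]*100).round(2),(-d[1]*100).round(2))
C=np.concatenate([cloud(n,np.load(f"pics/{n}0d.npy")) for n in P])
m=(C[:,0]>.1)&(C[:,0]<.55)&(C[:,1]>.25)&(C[:,1]<.9)&(C[:,2]>.2)&(C[:,2]<.7);print(m.sum(),C[m].min(0),C[m].max(0)); print(C[m][::max(1,m.sum()//15)].round(2))
E
```

```text
roll 65.76808371888066
(0.29, 0.3) tool dx,dy cm 5.77 36.61
(0.42, 0) tool dx,dy cm 7.99 31.7
(np.float64(0.5672938511842581), np.float64(-0.39833600090813714)) tool dx,dy cm 8.11 41.69
2028 [0.39010016 0.35767124 0.20018659] [0.54998628 0.56766255 0.50730461]
[[0.52 0.56 0.46]
 [0.5  0.46 0.47]
 [0.51 0.38 0.47]
 [0.51 0.39 0.45]
 [0.5  0.46 0.42]
 [0.49 0.47 0.39]
 [0.48 0.46 0.38]
 [0.5  0.42 0.36]
 [0.49 0.42 0.34]
 [0.53 0.55 0.27]
 [0.51 0.44 0.29]
 [0.55 0.48 0.25]
 [0.55 0.48 0.23]
 [0.45 0.43 0.26]
 [0.43 0.44 0.24]
 [0.39 0.43 0.2 ]]
```

>>> send_rows --pt "0 0 -2 8.22 0" --pt "0 0 -2 8.22 0" --pt "0 0 -2 8.22 0" --pt "0 0 -2 8.22 0" --pt "0 0 -2 8.22 0" --pt "0 0 -2 8.22 0" --pt "0 0 -2 8.22 0" --pt "0 0 0 8.22 0"

```text
time_s: 0.9
tcp_pos: [0.1742, 0.6525, 0.3615]
tool_rot: [-0.002, 0.997, 0.078, 0.001]
contact_force: [0.5, 0.3, 0.7]
grip_width: 0.36
```

>>> send_rows --pt "0.58 3.66 0 0 0" --pt "0.58 3.66 0 0 0" --pt "0.58 3.66 0 0 0" --pt "0.58 3.66 0 0 0" --pt "0.58 3.66 0 0 0" --pt "0.58 3.66 0 0 0" --pt "0.58 3.66 0 0 0" --pt "0.58 3.66 0 0 0" --pt "0.58 3.66 0 0 0" --pt "0.58 3.66 0 0 0" --pt "0.89 3.52 0 0 0" --pt "0.89 3.52 0 0 0" --pt "0.89 3.52 0 0 0" --pt "0.89 3.52 0 0 0" --pt "0.89 3.52 0 0 0" --pt "0.89 3.52 0 0 0" --pt "0.89 3.52 0 0 0" --pt "0.89 3.52 0 0 0" --pt "0.89 3.52 0 0 0" --pt "0 0 0 0 0"

```text
time_s: 2.9
tcp_pos: [0.4215, -0.0023, 0.3578]
tool_rot: [0.0, 0.997, 0.079, -0.001]
contact_force: [0.2, 0.4, 0.1]
grip_width: 0.008
```

>>> send_rows --pt "0.68 3.48 0 0 0" --pt "0.68 3.48 0 0 0" --pt "0.68 3.48 0 0 0" --pt "0.68 3.48 0 0 0" --pt "0.68 3.48 0 0 0" --pt "0.68 3.48 0 0 0" --pt "0.68 3.48 0 0 0" --pt "0.68 3.48 0 0 0" --pt "0.68 3.48 0 0 0" --pt "0.68 3.48 1 0 0" --pt "0.68 3.48 2 0 0" --pt "0.68 3.48 3 0 0" --pt "0 0 4 0 0" --pt "0 0 4 0 0" --pt "0 0 0 0 0" --pt "0 0 0 0 0"

```text
time_s: 4.5
tcp_pos: [0.5689, -0.3977, 0.2196]
tool_rot: [-0.0, 0.997, 0.081, -0.0]
contact_force: [0.4, -0.5, 1.1]
grip_width: 0.004
```

```bash
cat > look.py <<'E'
import sys
from h import *
t=sys.argv[1]
for n in P:
    p,d=eyes.read_camera(n);cv2.imwrite(f"pics/{n}{t}.png",p);np.save(f"pics/{n}{t}d.npy",d)
a=cv2.resize(cv2.imread(f"pics/scene{t}.png")[140:260,165:325],(780,585),interpolation=cv2.INTER_CUBIC)
cv2.imwrite(f"pics/s{t}c.png",a)
a=cv2.resize(cv2.imread(f"pics/top{t}.png")[140:250,140:330],None,fx=4.2,fy=4.2,interpolation=cv2.INTER_CUBIC)
cv2.imwrite(f"pics/t{t}c.png",a)
s=readout.read_state();print(s["time_s"],s["tcp_pos"],w2s(s["tcp_pos"]),s["contact_force"])
E
python3 look.py 1
```

```text
4.6 [ 0.56940858 -0.39826613  0.22186107] [ 0.00209831 -0.15027214] [-0.5935365   0.10297076  0.11907776]
```

View pics/s1c.png

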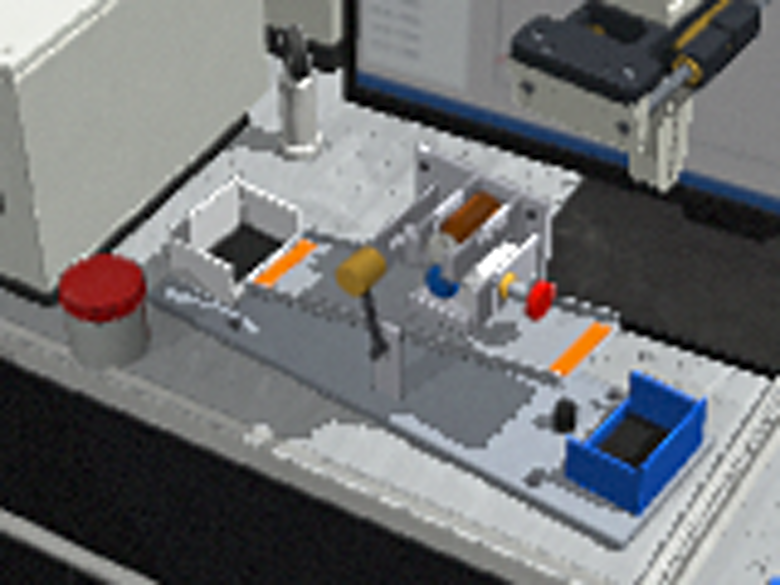

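View pics/t1c.png

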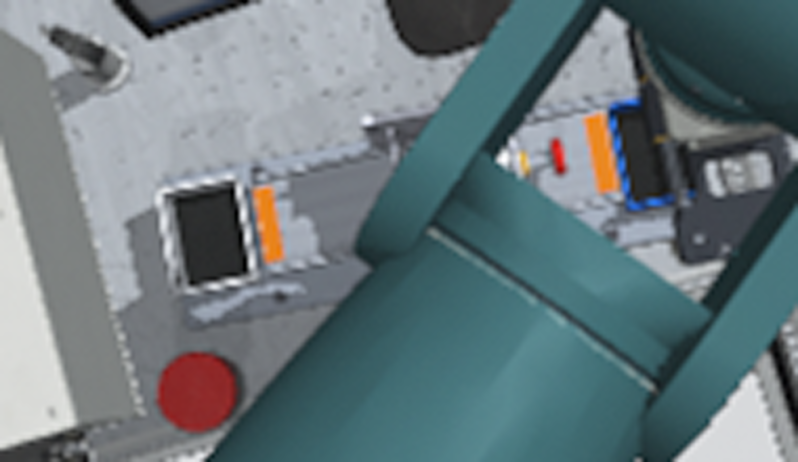

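>>> send_rows --pt "-0.2 0 2 0 0" --pt "0 0 2 0 0" --pt "0 0 2 0 0" --pt "0 0 2 0 0" --pt "0 0 2 0 0" --pt "0 0 1.5 0 0" --pt "0 0 0.8 0 0" --pt "0 0 0 0 0" --pt "0 0 0 0 0" --pt "0 0 0 0 0"

```text
time_s: 5.6
tcp_pos: [0.5671, -0.3989, 0.097]
tool_rot: [0.001, 0.997, 0.081, 0.001]
contact_force: [-0.1, -0.4, 0.1]
grip_width: 0.001
```

```bash
python3 look.py 2;python3 - <<'E'
from h import *
for i in range(4):
    s=readout.read_state();print(s["tcp_pos"],w2s(s["tcp_pos"]))
E
```

```text
5.7 [ 0.56693591 -0.39879642  0.09658419] [-0.00042752 -0.15039666] [0.96952519 0.48895941 0.10801845]
[ 0.56693591 -0.39879642  0.09658419] [-0.00042752 -0.15039666]
[ 0.56693591 -0.39879642  0.09658419] [-0.00042752 -0.15039666]
[ 0.56693591 -0.39879642  0.09658419] [-0.00042752 -0.15039666]
[ 0.56693591 -0.39879642  0.09658419] [-0.00042752 -0.15039666]
```

View pics/s2c.png

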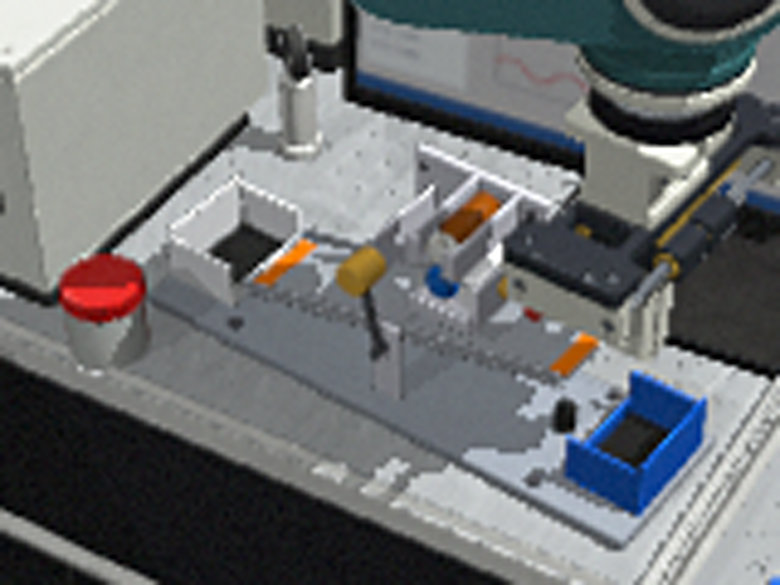

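```bash
python3 - <<'E'
from h import *
p=np.array(proj("scene",[.567,-.3988,.0966]));print(p,(p-[165,140])*4.875)
d=np.load("pics/scene2d.npy")
for (cx,cy) in [(520,265),(520,290),(560,300),(600,320),(610,345),(640,345),(655,340),(655,300),(540,240),(620,280)]:
    u,v=int(cx/4.875+165),int(cy/4.875+140)
    X=atd("scene",u,v,d[v,u]);print((cx,cy),w2s(X).round(3),X[2].round(3))
E
```

```text
[295.37419545 212.15731904] [635.5742028 351.7669303]
(520, 265) [-0.092 -0.128] 0.215
(520, 290) [-0.087 -0.125] 0.194
(560, 300) [-0.082 -0.146] 0.194
(600, 320) [-0.088 -0.176] 0.201
(610, 345) [-0.086 -0.181] 0.185
(640, 345) [-0.014 -0.159] 0.12
(655, 340) [ 0.002 -0.159] 0.112
(655, 300) [-0.    -0.158] 0.142
(540, 240) [-0.079 -0.13 ] 0.223
(620, 280) [-0.082 -0.181] 0.225
```

>>> send_rows --pt "0 -1 0 0 0" --pt "0 -1 0 0 0" --pt "0 -1 0 0 0" --pt "0 -1 0 0 0" --pt "0 -0.7 0 0 0" --pt "0 -0.3 0 0 0" --pt "0 0 0 0 0"

```text
time_s: 6.4
tcp_pos: [0.5587, -0.3488, 0.0958]
tool_rot: [0.0, 0.997, 0.081, 0.0]
contact_force: [-0.0, 0.8, -1.0]
grip_width: 0.007
```

>>> send_rows --pt "0 -0.2 0 0 0" --pt "0 -0.2 0 0 0" --pt "0 -0.2 0 0 0" --pt "0 -0.2 0 0 0" --pt "0 -0.2 0 0 0" --pt "0 0 0 0 0"

```text
time_s: 7.0
tcp_pos: [0.5569, -0.3393, 0.0956]
tool_rot: [0.0, 0.997, 0.081, -0.0]
contact_force: [0.8, -3.3, -1.2]
grip_width: 0.005
```

>>> send_rows --pt "0 -0.2 0 0 0" --pt "0 -0.2 0 0 0" --pt "0 -0.2 0 0 0" --pt "0 -0.2 0 0 0" --pt "0 -0.2 0 0 0" --pt "0 -0.1 0 0 0" --pt "0 0 0 0 0"

```text
time_s: 7.7
tcp_pos: [0.5552, -0.3284, 0.0956]
tool_rot: [0.0, 0.997, 0.081, -0.0]
contact_force: [0.7, -3.9, -2.7]
grip_width: 0.006
```

>>> send_rows --pt "0 -0.1 0 0 0" --pt "0 -0.1 0 0 0" --pt "0 0 0 0 0"

```text
time_s: 8.0
tcp_pos: [0.5549, -0.3265, 0.0956]
tool_rot: [-0.0, 0.997, 0.081, -0.0]
contact_force: [0.8, -4.6, -2.3]
grip_width: 0.004
```

>>> send_rows --pt "0 -0.1 0 0 0" --pt "0 -0.1 0 0 0" --pt "0 0 0 0 0"

```text
time_s: 8.3
tcp_pos: [0.5545, -0.3246, 0.0956]
tool_rot: [0.0, 0.997, 0.081, 0.0]
contact_force: [0.5, -5.7, -3.3]
grip_width: 0.001
```

>>> send_rows --pt "0 -0.1 0 0 0" --pt "0 0 0 0 0"

```text
time_s: 8.5
tcp_pos: [0.5545, -0.3244, 0.0957]
tool_rot: [0.001, 0.997, 0.081, 0.0]
contact_force: [2.8, -11.7, -4.6]
grip_width: 0.009
```

>>> send_rows --pt "0 -0.1 0 0 0" --pt "0 0 0 0 0"

```text
time_s: 8.7
tcp_pos: [0.5545, -0.3242, 0.0958]
tool_rot: [0.002, 0.997, 0.081, 0.0]
contact_force: [3.7, -17.8, -6.6]
grip_width: 0.007
```

>>> send_rows --pt "0 0.2 0 0 0" --pt "0 0.3 0 0 0" --pt "0 0.4 0 0 0" --pt "0 0.5 0 0 0" --pt "0 0.6 0 0 0" --pt "0 0.7 0 0 0" --pt "0 0.8 0 0 0" --pt "0 0.5 0 0 0" --pt "0 0 0 0 0" --pt "0 0 0 0 0" --pt "0 0 0 0 0"

```text
time_s: 9.8
tcp_pos: [0.5607, -0.3619, 0.0957]
tool_rot: [-0.0, 0.997, 0.081, -0.0]
contact_force: [-0.2, -0.1, -0.6]
grip_width: 0.006
```

```bash
python3 look.py 3
```

```text
9.9 [ 0.56074384 -0.36186265  0.09573322] [-0.00058138 -0.11294774] [-0.62979285  0.21377564 -0.51770499]
```

View pics/s3c.png

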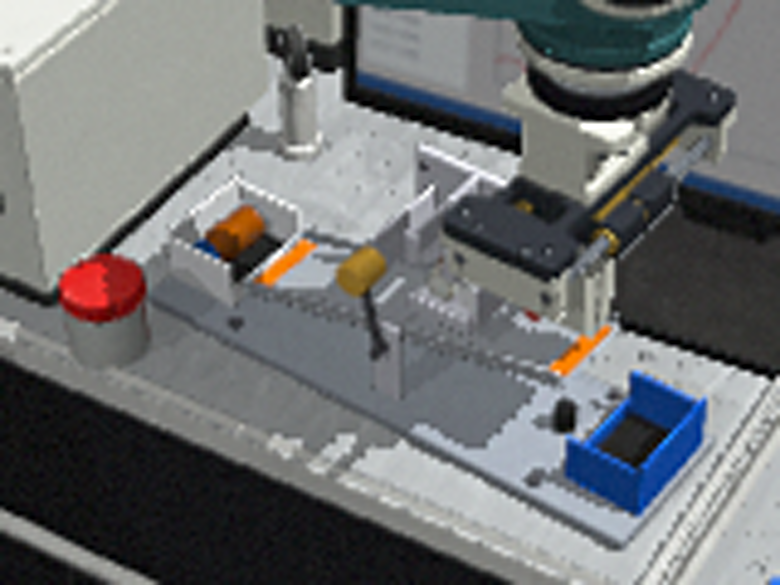

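View pics/t3c.png

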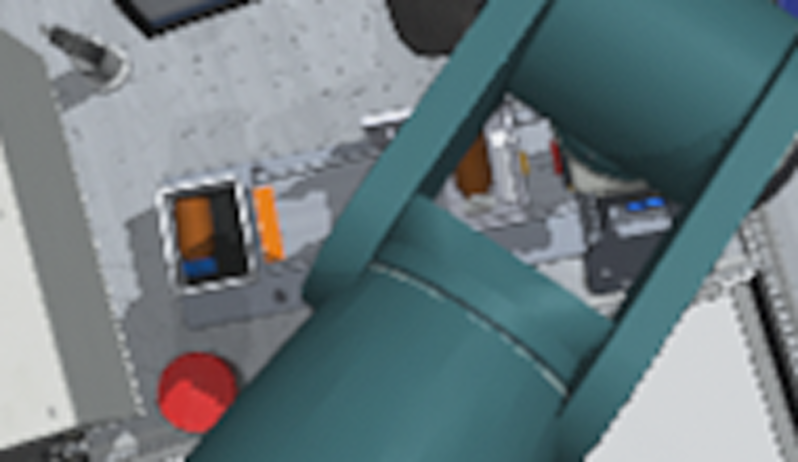

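>>> send_rows --pt "0 -0.2 0.5 0 0" --pt "0 0 0.4 0 0" --pt "0 0 0.3 0 0" --pt "0 0 0.3 0 0" --pt "0 0 0.3 0 0" --pt "0 0 0.3 0 0" --pt "0 0 0.3 0 0"

```text
time_s: 10.6
tcp_pos: [0.5604, -0.3601, 0.0714]
tool_rot: [-0.0, 0.997, 0.081, -0.0]
contact_force: [0.4, -0.5, -0.6]
grip_width: 0.005
```

>>> send_rows --pt "0 0 0.3 0 0" --pt "0 0 0.3 0 0" --pt "0 0 0.3 0 0" --pt "0 0 0.3 0 0"

```text
time_s: 11.0
tcp_pos: [0.5604, -0.3601, 0.0594]
tool_rot: [0.0, 0.997, 0.081, 0.0]
contact_force: [-0.3, 0.5, -0.1]
grip_width: 0.006
```

>>> send_rows --pt "0 0 0.3 0 0" --pt "0 0 0.3 0 0" --pt "0 0 0.3 0 0" --pt "0 0 0.3 0 0" --pt "0 0 0.2 0 0" --pt "0 0 0 0 0"

```text
time_s: 11.6
tcp_pos: [0.5602, -0.36, 0.0453]
tool_rot: [-0.0, 0.997, 0.081, -0.0]
contact_force: [-0.0, -0.0, -0.5]
grip_width: 0.006
```

Now raise back to the knob height and look.

>>> send_rows --pt "0 0.2 -1 0 0" --pt "0 0 -1 0 0" --pt "0 0 -1 0 0" --pt "0 0 -1 0 0" --pt "0 0 -1.1 0 0" --pt "0 0 0 0 0" --pt "0 0 0 0 0" --pt "0 0 0 0 0"

```text
time_s: 12.4
tcp_pos: [0.5605, -0.3619, 0.096]
tool_rot: [-0.0, 0.997, 0.081, -0.0]
contact_force: [0.2, -0.1, -0.4]
grip_width: 0.007
```

```bash
python3 look.py 4; python3 - <<'E'
from h import *
for n in P:
    im=cv2.imread(f"pics/{n}4.png");d=np.load(f"pics/{n}4d.npy")
    for c in ("orange","yellow","red"):
        for b in blobs(im,*COL[c],ROI[n]):
            X=atd(n,*b[0],np.median(d[b[2]])); print(n,c,b[0],b[1][4],w2s(X).round(4),X[2].round(4))
E
```

```text
12.5 [ 0.56049539 -0.36192272  0.09599808] [-0.00083627 -0.11296695] [-0.81340543 -0.37252179  0.16154106]
scene orange [219.4  182.88] 52 [-0.0051  0.118 ] 0.0748
scene orange [282.25 223.79] 28 [-0.0021 -0.112 ] 0.0306
scene yellow [291.   180.42] 12 [-0.0115 -0.1355] 0.209
scene yellow [244.71 198.  ] 56 [-0.0518 -0.0147] 0.1148
scene yellow [283.06 222.65] 17 [ 0.0021 -0.1119] 0.0318
scene red [185.4  198.39] 153 [-0.1049  0.1689] 0.0561
top orange [201.24 191.29] 58 [0.0004 0.1122] 0.0778
top orange [186.11 191.79] 19 [0.0119 0.1592] 0.0371
top red [181.19 236.03] 31 [-0.1069  0.19  ] 0.0556
```

View pics/s4c.png

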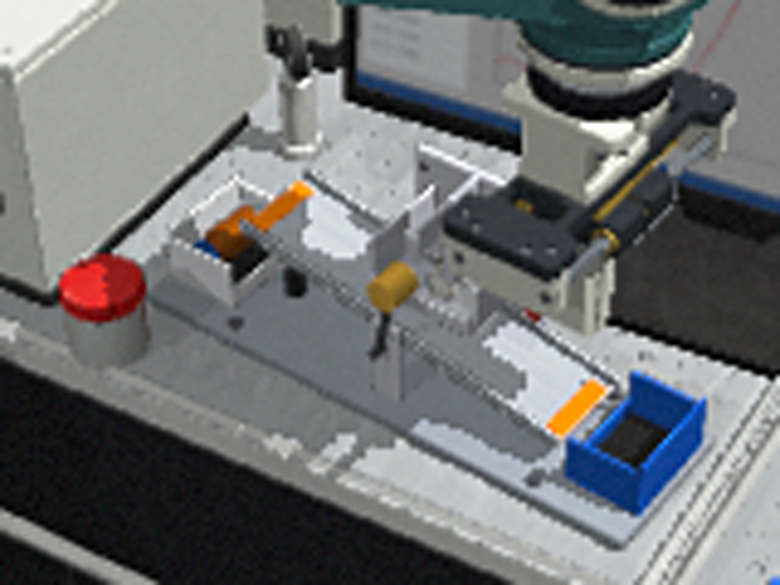

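>>> send_rows --pt "0 -0.6 0 0 0" --pt "0 -0.6 0 0 0" --pt "0 -0.4 0 0 0" --pt "0 -0.2 0 0 0" --pt "0 -0.2 0 0 0" --pt "0 -0.2 0 0 0" --pt "0 -0.2 0 0 0" --pt "0 -0.2 0 0 0" --pt "0 -0.2 0 0 0" --pt "0 -0.2 0 0 0" --pt "0 -0.2 0 0 0" --pt "0 -0.2 0 0 0" --pt "0 -0.1 0 0 0" --pt "0 -0.1 0 0 0" --pt "0 0 0 0 0"

```text
time_s: 14.0
tcp_pos: [0.5549, -0.3265, 0.0967]
tool_rot: [0.0, 0.997, 0.081, 0.0]
contact_force: [2.3, -2.8, -2.0]
grip_width: 0.007
```

>>> send_rows --pt "0 -0.1 0 0 0" --pt "0 -0.1 0 0 0" --pt "0 0 0 0 0"

```text
time_s: 14.3
tcp_pos: [0.5546, -0.3246, 0.0967]
tool_rot: [0.0, 0.997, 0.081, 0.0]
contact_force: [3.0, -4.6, -0.6]
grip_width: 0.009
```

>>> send_rows --pt "0 -0.1 0 0 0" --pt "0 0 0 0 0"

```text
time_s: 14.5
tcp_pos: [0.5546, -0.3244, 0.0968]
tool_rot: [0.001, 0.997, 0.081, 0.0]
contact_force: [4.8, -11.0, -4.1]
grip_width: 0.004
```

>>> send_rows --pt "0 -0.1 0 0 0" --pt "0 0 0 0 0"

```text
time_s: 14.7
tcp_pos: [0.5545, -0.3242, 0.0969]
tool_rot: [0.002, 0.997, 0.081, 0.001]
contact_force: [6.1, -17.0, -4.9]
grip_width: 0.002
```

>>> send_rows --pt "0 0.2 0 0 0" --pt "0 0.3 0 0 0" --pt "0 0.4 0 0 0" --pt "0 0.5 0 0 0" --pt "0 0.6 0 0 0" --pt "0 0.7 0 0 0" --pt "0 0.8 0 0 0" --pt "0 0.5 0 0 0" --pt "0 1 -0.3 0 0" --pt "0 1 -0.5 0 0" --pt "0 0 -1 0 0" --pt "0 0 -2 0 0" --pt "0 0 -3 0 0" --pt "0 0 -3 0 0" --pt "0 0 -3 0 0" --pt "0 0 -3 0 0" --pt "0 0 -2 0 0" --pt "0 0 0 0 0"

```text
time_s: 16.5
tcp_pos: [0.5644, -0.3821, 0.2791]
tool_rot: [0.002, 0.997, 0.081, 0.002]
contact_force: [-0.0, 0.5, 0.5]
grip_width: 0.009
```

>>> send_rows --pt "0 3 -3 0 0" --pt "0 4 -3 0 0" --pt "0 4 -3 0 0" --pt "0 4 -2 0 0" --pt "0 4 -1 0 0" --pt "0 4 0 0 0" --pt "0 2 0 0 0" --pt "0 0 0 0 0" --pt "0 0 0 0 0"

```text
time_s: 17.4
tcp_pos: [0.6045, -0.6287, 0.3931]
tool_rot: [-0.001, 0.997, 0.081, -0.0]
contact_force: [0.3, 0.3, 0.8]
grip_width: 0.008
```

```bash
python3 look.py 5; python3 - <<'E'
from h import *
for n in P:
    im=cv2.imread(f"pics/{n}5.png");d=np.load(f"pics/{n}5d.npy")
    for c in ("orange","yellow","red","brown"):
        for b in blobs(im,*COL[c],ROI[n]):
            X=atd(n,*b[0],np.median(d[b[2]])); print(n,c,b[0],b[1][4],w2s(X).round(4),X[2].round(4))
E
```

```text
17.5 [ 0.60445788 -0.62754102  0.39514968] [-2.91590186e-04 -3.82198236e-01] [0.84797328 1.23748423 0.28155903]
scene orange [211.91 186.66] 32 [0.0004 0.1557] 0.0376
scene orange [282.73 223.58] 33 [-0.0013 -0.1131] 0.0315
scene orange [299.82 227.41] 22 [ 0.0084 -0.1642] 0.0382
scene yellow [222.21 182.04] 28 [-0.0005  0.1105] 0.0787
scene yellow [245.06 198.25] 65 [-0.0514 -0.0157] 0.1141
scene yellow [268.38 197.75] 8 [-0.0038 -0.0622] 0.1063
scene yellow [282.64 222.45] 11 [ 0.002  -0.1106] 0.032
scene red [185.75 198.54] 168 [-0.1049  0.1674] 0.0562
scene red [274.33 200.87] 15 [-0.0067 -0.0844] 0.1082
scene brown [211.52 187.61] 31 [-0.0014  0.1561] 0.0347
scene brown [298.2  228.23] 30 [ 0.0037 -0.1618] 0.0373
top orange [298.57 170.43] 23 [ 0.0115 -0.1614] 0.0367
top orange [282.4  183.87] 15 [-0.0165 -0.11  ] 0.0303
top orange [186.35 193.33] 49 [0.0077 0.1596] 0.0352
top yellow [281.25 175.75] 36 [ 0.0067 -0.1113] 0.0302
top yellow [201.22 191.36] 50 [0.0002 0.1122] 0.0786
top yellow [249.14 198.89] 63 [-0.0469 -0.0108] 0.1168
top red [272.5 177. ] 8 [-0.0019 -0.0812] 0.1119
top red [182.58 226.42] 12 [-0.082   0.1818] 0.0559
top red [191.1 226.4] 10 [-0.0863  0.1589] 0.0562
top red [180.75 237.5 ] 12 [-0.1106  0.1918] 0.0558
top brown [298.2  171.31] 88 [ 0.0095 -0.1602] 0.0343
top brown [281.88 183.88] 8 [-0.0163 -0.1086] 0.0304
top brown [185.9  193.75] 99 [0.0069 0.1612] 0.0345
```

View pics/s5c.png

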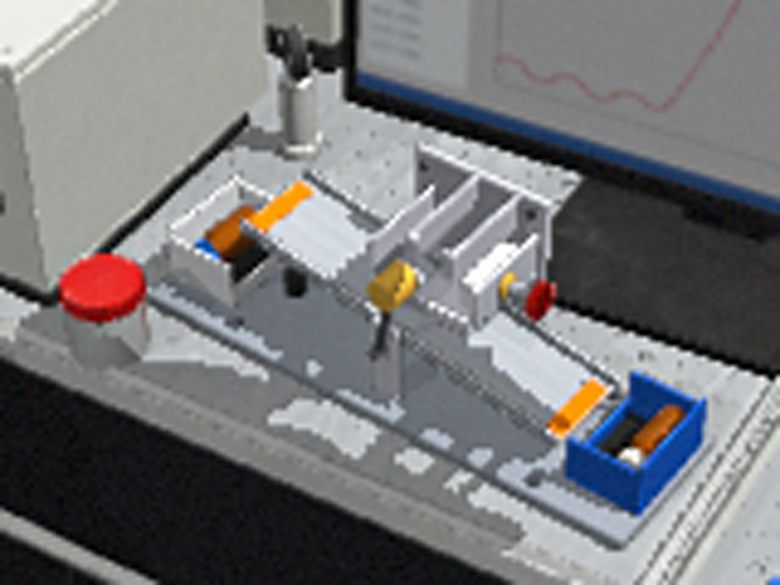

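View pics/t5c.png

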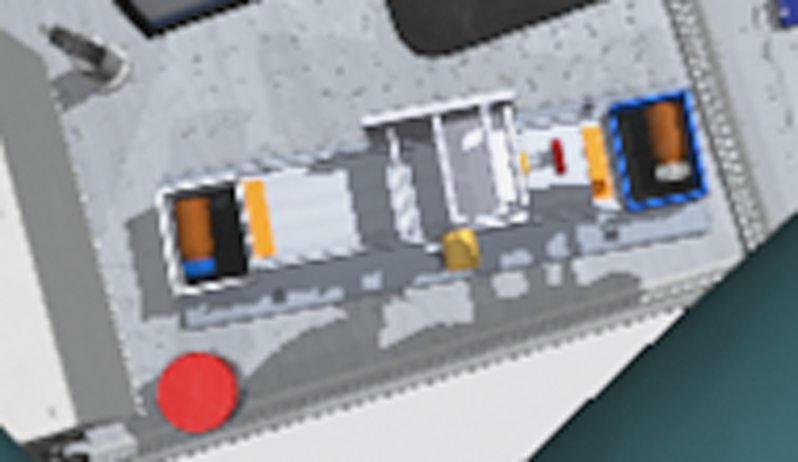

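The blue-cap vial lies in the white tray (top crop, about (195,235)) and the white-cap vial in the blue tray (about (668,140)). The magazine is empty, the knob is back out at its starting pixel, and the bystanders look unmoved.

```bash
python3 -c "
from bench import r,readout
s=readout.read_state();print(s['contact_force'],abs(s['joint_vel']).max());print(r.job_done())"
```

```text
[0.84797328 1.23748423 0.28155903] 0.01465146490844433
the job is handed in; nothing more can be done
None
```

The job is done and handed in at about 17.5 s. The first (blue-cap) vial lies in the white tray and the second (white-cap) vial in the blue tray.

- **What I did:** The blue end was up at the start, so I pushed the knob home with the shut fingertips and let it spring back. I then pressed the blue end down from above, so the seesaw fell over. A second full push fed the second vial, and I withdrew up and to the right.
- **Forces:** Both pushes ended against the rigid stop, at the same place to the reading's 0.1 mm, with about 18 N and 17 N along the push. The limit is 40 N. Pressing the seesaw end gave no force above the noise.
- **Last checks:** Both camera views show one vial in each tray, with the middle of the visible glass about 160 mm left and right of the pivot. The magazine is empty, and the gate rests with its white end up (0.079 m) and its blue end down (0.031 m). The knob is back at its starting pixels, 81 to 84 mm to the right of the pivot by depth against 86 mm in your notes, which I put down to seeing only part of its face.
- **Surroundings:** The screw pot is where it was to within a few mm, and the lens post looks unmoved. I did not measure the lens post or the cuvette case; the arm never came near either.
- **Finish:** The tool stopped clear at 0.39 m up. Its last force reading was about 1.5 N, slightly above the usual noise, with nothing near it.

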